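Set up the slide staining place

TASK

Set up the place for staining slides: lower the slide plate onto the fixture so that both pins enter its holes and it lies flat; lay the slide box in the middle of the steel tray, lengthwise with it; put the small carton of cover slips centred on top of the slide box, lengthwise along it; and stand the stain bottle, kept upright, on the worktop midway between fixture and tray, in line with them. Fixture and tray may stand either way round. Leave the swab tub, the saline bottle and the kit carton where they are.

Things in the scene. Friction and masses are not known exactly. Their poses are not given: they have to be found in the camera images.
- fixture: Fixed grey block on the worktop with a black square in the middle, 120 x 88 mm, its flat top 16 mm high. Two upright steel pins, 10 mm in diameter, stand 12 mm above that top at x = +47 and -47 mm (y = 0); the upper 6 mm of each taper to 4.4 mm. Origin: centre of the underside; x along the long side, z up.
- slide_plate: Loose aluminium plate 112 x 84 x 8 mm, 0.2 kg, flat, with two glass slides on it and two 13 mm through holes at x = +47 and -47 mm (y = 0) for the fixture's pins (half turn alike). Upright grip rib in the middle, 14 mm thick in x, 50 long in y, top 44 mm above the underside. Origin: centre of underside; x along the long side, z up. Seated: underside on the fixture's top, x axes parallel, pins 4 mm proud.
- tray: Fixed shallow steel tray, 130 x 100 mm outside, walls 3 mm thick and 12 mm high, floor 3 mm thick. Origin: centre of the underside; x along the long side, z up. Its centre stands 215 to 236 mm from that of the fixture, to its left or right, roughly parallel to it.
- slide_box: Loose dark-blue slide box in front of or right of the microscope (a like one far left beyond it is no part of the job), 38 x 89 x 32 mm (x, y, z), 0.11 kg, lying flat; it is 35 mm wide between the sides that a gripper touches (x = -16 to +19 mm), and its top, on which things rest, is 31 mm up. Origin: underside, near the centre; y along the long side, z up.
- small_carton: Loose small white carton, 36 x 60 x 24 mm (x, y, z), 0.05 kg, lying flat. Origin: centre of the underside; y along the long side, z up.
- stain_bottle: Loose brown bottle with a blue screw cap, in front of or right of the microscope (the bottles far left beyond it are no part of the job), upright: body 50 mm in diameter and 90 mm high, cap 28 mm in diameter up to 111 mm, 0.19 kg. Origin: centre of the underside; z up.
- swab_tub: Bystander, not to be disturbed: round white tub with an orange lid, 48 mm in diameter, 41 mm high, loose. Origin: centre of the underside.
- saline_bottle: Bystander, not to be disturbed: white bottle with a nozzle, 58 mm in diameter, 135 mm high, loose, behind the work. Origin: centre of the underside.
- kit_carton: Bystander, not to be disturbed: kit carton, 51 x 77 x 42 mm (larger than the small carton), loose, at the left. Origin: centre of the underside.
Mind the look-alikes: they are no part of the job. What is shaped like the small_carton but pink, purple or turquoise is not meant.

How it is judged:
At the end, for the whole second after the job is handed in: Plate flat over both pins (5 mm, 0.08 rad); box on tray floor, within 16 mm along, 13 across, 0.2 rad; carton flat on box, within 14 mm along, 10 across, 0.22 rad; bottle upright on worktop, under 135 mm from fixture and tray centres, within 27 mm of fixture y axis; all at rest (horizontal distance between slide_plate and fixture below 0.005 m and z of slide_plate in the frame of fixture between 0.013 and 0.0185 m and angle between the x axis of slide_plate and the x axis of fixture, either way round below 0.08 rad and angle between slide_plate's own z axis and vertical below 0.04 rad and x of slide_box in the frame of tray between -0.016 and 0.016 m and y of slide_box in the frame of tray between -0.013 and 0.013 m and z of slide_box in the frame of tray between 0 and 0.007 m and angle between the y axis of slide_box and the x axis of tray, either way round below 0.2 rad and angle between each of slide_box, small_carton, stain_bottle's own z axis and vertical below 0.06 rad and x of small_carton in the frame of slide_box between -0.01 and 0.012 m and y of small_carton in the frame of slide_box between -0.014 and 0.014 m and z of small_carton in the frame of slide_box between 0.028 and 0.035 m and angle between the y axis of small_carton and the y axis of slide_box, either way round below 0.22 rad and horizontal distance between stain_bottle and fixture below 0.135 m and horizontal distance between stain_bottle and tray below 0.135 m and x of stain_bottle in the frame of fixture between -0.027 and 0.027 m and height (world z) of stain_bottle between -0.004 and 0.004 m and linear speed of each of slide_plate, slide_box, small_carton, stain_bottle below 0.02 m/s); the robot touches nothing.
It fails at once if the swab tub is moved by more than 20 mm (distance of swab_tub from where it was at the start of the episode above 0.02 m).
It fails at once if the saline bottle is moved by more than 20 mm (distance of saline_bottle from where it was at the start of the episode above 0.02 m).
It fails at once if the kit carton is moved by more than 20 mm (distance of kit_carton from where it was at the start of the episode above 0.02 m).
It fails at once if the stain bottle is tipped over (angle between stain_bottle's own z axis and vertical above 0.8 rad).
It also fails if it takes over 115 s, if anything falls off the work surface, if the arm or the gripper's body presses on something with over 40 N, if the wrist force passes 120 N, or if a joint passes its speed limit or range.

ROBOT

A 6-joint arm with a two-finger parallel gripper is mounted at the origin on a cart in front of the work surface, level with it; the furniture and walls round the work are solid. World frame = base frame: x ahead of the robot, y to its left, z up, the work surface at z = 0. Lengths are in m, angles in rad, forces in N, time in s.
With the tool pointing down it reaches from about 0.425 to 0.95 m from the base axis. Payload 14.7 kg.
Tool frame: the origin (TCP) lies at the very end of the fingers, on their centre line; the grasp point (between the pads) lies 19 mm behind it; z points along the fingers, y is the line along which they close (so a half turn about z gives the same grasp; the last joint's range is limited). The gripper opens to 85 mm and grips with 20 to 120 N. Pads are 22 mm wide; open, the fingers measure 114 mm over their backs; the gripper's body (76 mm by 85 mm) begins 54 mm behind the grasp point. The pads swing forward as they close: fully open they stand 13 mm farther back than shut.
Start: joints at [-1.165, 0.48, 1.596, -0, 1.065, -0.047], TCP at [0.284, -0.584, 0.205] pointing down, gripper open.
Joint ranges: [-2.75, 2.75], [-0.82, 2.05], [0.23, 2.67], [-1.56, 4.7], [0.09, 2.69], [-2.92, 2.92]. Speed limits (rad/s): [1.89, 1.89, 2.39, 3.01, 3.01, 3.01].

INTERFACE

Orientations are given as [roll, pitch, yaw] about the fixed x, y, z axes, in that order (R = Rz(yaw) Ry(pitch) Rx(roll)).
In Python, from bench import arm gives the robot as it stands. Calls block until the motion is done:
- arm.goto(position, orientation): joint-space move of the TCP to a pose.
- arm.servo_line(position, orientation=None, feed=0.15, until_force=None): straight line of the TCP; orientation=None keeps the orientation; feed is the mean speed in m/s. With until_force (N) it stops when the force on the tool has changed by that much, and returns True; else False.
- arm.movej(angles): joint-space move.
- arm.gripper_open() and arm.close_gripper(squeeze=None): open the fingers fully, or close them until they stop; squeeze is the grip in N (None keeps the last).
- arm.wait(seconds).
- arm.ik(position, orientation): joint angles nearest the present ones, or None.
- arm.grab_frame(name): name is "scene" or "top" or "wrist"; returns the picture (400x640x3 uint8, red, green, blue); there is no depth.
- arm.camera_params(name): a dict with "vfov" (degrees; the focal length in pixels is half the picture's height over the tangent of half this angle, whatever the lens; pixels are square), "cx", "cy" (the principal point, pixels), "rvec" (rotation vector, rad) and "tvec" (3), from world to camera coordinates, as OpenCV has them. Camera axes: x right, y down, z forward; pixel columns grow to the right and rows downward; lengths in m; the calibration is good to about 2 mm. A picture is of the moment at which its call begins: read the wrist's pose just before it. camera_params takes no time and is no camera call; for the wrist camera it gives the pose at the moment of the call.
A pose or a line that the arm cannot do raises arm.IKError and nothing moves.
- arm.finish_job(): hands the job in; it is judged then, once.
Trained networks look in the newest picture that a camera, given by its name, has taken for a name from the list of things; names that differ only in an ending like _2 or _b are one class to them, and where a whole thing is asked for, a point or a joint stands for the part that bears it (a point fixed in the world has none). Each returns a list of dicts, best first, with "confidence" (0 to 1); they miss things now and then, are a little off and sometimes report something else, mostly with a low value. They report only what shows in the picture. A call takes as long as a camera call. They do not tell look-alikes from the thing itself.
- arm.spot_in(camera, query): "bbox" ([centre column, centre row, width, height] in pixels, round what is visible of it).
- arm.cut_out(camera, query): "region" (400x640 bool, what is visible of it) and "bbox" ([centre column, centre row, width, height] in pixels, round what is visible of it).
- arm.mark_of(camera, query): "point" ([column, row] in pixels: a listed point, or the origin of a listed thing).
Readings, each from a call of its own:
- arm.get_t(): time.
- arm.get_joint_positions(): joint angles.
- arm.get_qvel(): joint speeds.
- arm.get_effort(): joint torques, N m.
- arm.get_eef_pos(): TCP position.
- arm.get_ee_rot(): TCP orientation.
- arm.get_force(): force on the tool from outside, world axes, zero at the start.
- arm.get_ft_torque(): the same for the moment, N m.
- arm.get_opening(): finger opening in m.
- arm.get_grip_force(): force on a finger pad.
Only numpy, scipy, OpenCV 4.12 (cv2) and the standard library are available. Lean on these libraries where they do the work, as an engineer would, in place of code of your own. Each camera call takes 0.05 s, during which the arm holds its last target. There are 200 camera calls.

## Working session

There is one attempt and no reset: what is moved stays moved. The work goes in short steps, each a Python script; the robot and the scene stay as the last script left them, time stands still between calls to the robot, and variables do not carry over. Pictures are saved under pics/ and viewed, at most 17 in all, crops included, and the job is handed in when it is done.

```bash
mkdir -p pics; ls
python3 - <<'E'
from bench import arm
import cv2
for n in ("scene","top"):
    f=arm.grab_frame(n); cv2.imwrite(f"pics/{n}0.png",f[:,:,::-1]); p=arm.camera_params(n); print(n,p)
    for q in "fixture slide_plate tray slide_box small_carton stain_bottle swab_tub saline_bottle kit_carton".split():
        print(q,[(d['bbox'],round(d['confidence'],2)) for d in arm.spot_in(n,q)][:4],[(d['point'],round(d['confidence'],2)) for d in arm.mark_of(n,q)][:4])
print(arm.get_t())
E
```

```text
pics
scene {'vfov': 44.36352834372309, 'cx': 323.07107391876104, 'cy': 201.22033542816374, 'rvec': array([ 1.92529538, -0.78341322,  0.46175545]), 'tvec': array([-0.34432689,  0.24142304,  1.21060181])}
fixture [([298.1, 214.1, 43.5, 22.1], 0.78)] [([297.3, 218.1], 0.79)]
slide_plate [([226.6, 210.1, 38.4, 22.2], 0.73)] [([225.4, 209.2], 0.79)]
tray [([353.4, 236.8, 53.3, 32.7], 0.64)] [([350.2, 240.2], 0.68), ([296.5, 218.3], 0.43)]
slide_box [([369.8, 280.9, 39.1, 26.9], 0.78)] [([371.8, 283.9], 0.76), ([288.2, 187.8], 0.21)]
small_carton [([249.1, 219.6, 23.8, 12.7], 0.79), ([295.9, 242.2, 22.9, 18.2], 0.7), ([312.1, 195.7, 18.0, 13.4], 0.69), ([265.7, 197.8, 18.0, 18.3], 0.58)] [([300.2, 244.5], 0.72), ([264.8, 198.8], 0.59), ([310.9, 198.0], 0.53), ([249.0, 224.6], 0.48)]
stain_bottle [([289.0, 176.1, 17.7, 32.0], 0.76)] [([286.9, 185.9], 0.89)]
swab_tub [([408.7, 260.8, 13.8, 18.6], 0.7)] [([409.1, 267.7], 0.88)]
saline_bottle [([368.1, 192.6, 16.9, 38.1], 0.75)] [([366.4, 208.5], 0.69)]
kit_carton [] [([209.9, 191.9], 0.49)]
top {'vfov': 44.74992525360594, 'cx': 319.8703565420
[... 289 characters left out ...]
, 47.3], 0.68)] [([373.3, 214.0], 0.72)]
slide_box [([443.8, 270.6, 31.8, 15.4], 0.87)] [([443.7, 269.9], 0.73)]
small_carton [([234.8, 221.2, 26.2, 18.4], 0.89), ([276.5, 174.9, 25.0, 21.8], 0.72), ([264.8, 270.1, 8.1, 20.4], 0.71), ([301.8, 270.4, 24.0, 22.3], 0.6)] [([231.4, 221.4], 0.78), ([276.9, 173.4], 0.78), ([302.9, 269.7], 0.73), ([267.0, 271.5], 0.69)]
stain_bottle [([237.1, 178.7, 26.3, 19.6], 0.89), ([234.1, 221.8, 24.8, 17.3], 0.22)] [([235.6, 180.2], 0.56)]
swab_tub [([452.9, 218.8, 18.9, 21.7], 0.61)] [([447.0, 219.3], 0.56)]
saline_bottle [([343.7, 148.9, 24.8, 30.3], 0.77)] [([338.8, 148.3], 0.61)]
kit_carton [([162.2, 258.5, 32.6, 31.3], 0.74)] [([165.0, 255.2], 0.78)]
1.9
```

Run:
```python
import cv2
a=cv2.imread("pics/top0.png")[110:330,120:500]
cv2.imwrite("pics/topc.png",cv2.resize(a,(760,440),interpolation=cv2.INTER_CUBIC))
a=cv2.imread("pics/scene0.png")[140:310,180:440]
cv2.imwrite("pics/scenec.png",cv2.resize(a,(780,510),interpolation=cv2.INTER_CUBIC))
```

```text
(no output)
```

View pics/topc.png

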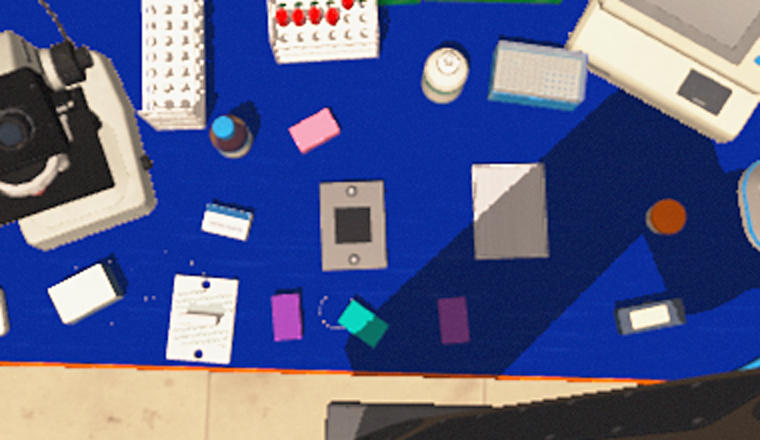

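View pics/scenec.png

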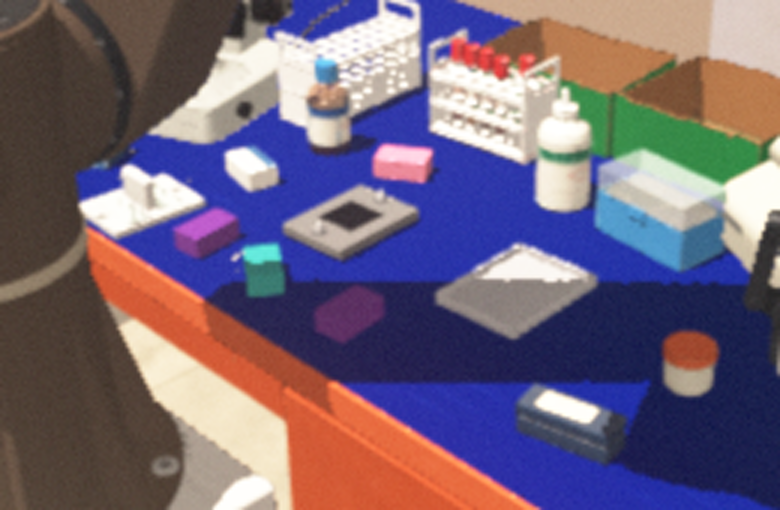

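The top view (crop ×2, offset 120,110) shows the fixture at about (296,222), tray (375,215), plate (221,269), white carton (234,220), slide box (445,269) and stain bottle (235,178). The pink, purple and turquoise cartons are decoys. Next: coarse positions from this view, then refine from the wrist camera.

```bash
cat > h.py <<'E'
from bench import arm
import numpy as np, cv2
np.set_printoptions(precision=4,suppress=True)
def px2w(p,uv,z):
    f=200/np.tan(np.radians(p['vfov'])/2); R=cv2.Rodrigues(np.array(p['rvec'],float))[0]; t=np.array(p['tvec'],float)
    uv=np.atleast_2d(np.array(uv,float)); d=np.c_[(uv[:,0]-p['cx'])/f,(uv[:,1]-p['cy'])/f,np.ones(len(uv))]@R
    C=-R.T@t; s=(z-C[2])/d[:,2]; return (C+s[:,None]*d)[:,:2]
def w2px(p,P):
    f=200/np.tan(np.radians(p['vfov'])/2); R=cv2.Rodrigues(np.array(p['rvec'],float))[0]
    c=np.atleast_2d(P)@R.T+np.array(p['tvec']); return np.c_[f*c[:,0]/c[:,2]+p['cx'],f*c[:,1]/c[:,2]+p['cy']]
def rect(p,region,z):
    """min-area rectangle of a mask laid on plane z: centre, (long,short), yaw of long side"""
    ys,xs=np.nonzero(region); w=px2w(p,np.c_[xs,ys],z)
    (cx,cy),(a,b),_=r=cv2.minAreaRect((w*1000).astype(np.float32)); bx=cv2.boxPoints(r)
    e=max((bx[1]-bx[0],bx[2]-bx[1]),key=np.linalg.norm)
    return np.array([cx,cy])/1000,(max(a,b),min(a,b)),(np.arctan2(e[1],e[0])+np.pi/2)%np.pi-np.pi/2
def shot(name,fn=None):
    p=arm.camera_params(name); f=arm.grab_frame(name)
    if fn: cv2.imwrite(f"pics/{fn}.png",f[:,:,::-1])
    return p,f
E
python3 - <<'E'
from h import *
p,f=shot("top")
H=dict(fixture=.016,slide_plate=.008,tray=.012,slide_box=.031,small_carton=.024)
for q,z in H.items():
    for d in arm.cut_out("top",q)[:3 if q=='small_carton' else 1]: 
        c,s,y=rect(p,d['region'],z); print(q,d['bbox'],c,s,y)
for q,uv,z in [("stain cap",(234.5,174),.111),("stain base",(236,181),0),("swab",(453.5,218),.041),("saline",(343,145),.12),("kit",(163,256),.042)]: print(q,px2w(p,uv,z))
w=arm.camera_params("wrist"); R=cv2.Rodrigues(w['rvec'])[0]; print(w,"C",-R.T@w['tvec'],R, arm.get_eef_pos(),arm.get_ee_rot(),arm.get_opening())
E
```

```text
fixture [296.0, 222.6, 34.4, 50.1] [0.4772 0.1243] (124.84354400634766, 92.91845703125) 0.08217597
slide_plate [219.7, 269.2, 29.7, 44.0] [0.3439 0.3234] (110.28939819335938, 85.11634826660156) -0.06500387
tray [376.0, 216.8, 41.7, 47.4] [ 0.5044 -0.0913] (128.21890258789062, 103.43136596679688) 0.035654545
slide_box [445.0, 269.9, 32.7, 15.5] [ 0.3667 -0.2811] (93.02531433105469, 36.95823287963867) -1.3592923
small_carton [301.2, 269.4, 24.4, 22.7] [0.3439 0.1054] (59.073753356933594, 37.07175827026367) 1.0158092
small_carton [346.4, 270.2, 13.9, 20.1] [ 0.351  -0.0167] (58.591758728027344, 42.50428009033203) 0.138255
small_carton [275.4, 176.2, 23.7, 20.3] [0.6034 0.1822] (63.308536529541016, 41.916404724121094) -1.0046434
stain cap [[0.587  0.2837]]
stain base [[0.5877 0.2954]]
swab [[ 0.5001 -0.3052]]
saline [[0.6718 0.007 ]]
kit [[0.3726 0.4708]]
{'vfov': 66.50540987957443, 'cx': 321.16902822688684, 'cy': 203.01054319091182, 'rvec': array([-2.4629,  1.5396,  0.2105]), 'tvec': array([-0.6488, -0.0358,  0.3792])} C [ 0.3445 -0.554   0.3747] [[ 0.438  -0.899  -0.0004]
 [-0.8661 -0.4221  0.2678]
 [-0.2409 -0.1169 -0.9635]] [ 0.2844 -0.5845  0.2053] [3.1416 0.     0.4528] 0.08539833023075796
```

Run:
```python
from h import *
pi=np.pi
T=[("box",.367,-.281,pi/2+.21,["slide_box"]),("tray",.504,-.091,0.03,["tray"]),("fix",.477,.124,pi/2,["fixture"]),("carton",.53,.28,pi/2,["small_carton","stain_bottle"]),("plate",.344,.323,pi/2-.03,["slide_plate"])]
H=dict(fixture=.016,slide_plate=.008,tray=.012,slide_box=.031,small_carton=.024,stain_bottle=.09)
import pickle
for n,x,y,yaw,qs in T:
    arm.goto([x,y,.15 if n!="carton" else .21],[pi,0,yaw]); p,f=shot("wrist","w_"+n); D={}
    for q in qs:
        for d in arm.cut_out("wrist",q)[:3]:
            c,s,yw=rect(p,d['region'],H[q]); print(n,q,round(d['confidence'],2),d['bbox'],c,s,yw)
            D.setdefault(q,[]).append(d)
        print([(d['point'],px2w(p,d['point'],0)) for d in arm.mark_of("wrist",q)[:3]])
    pickle.dump((p,f,D),open(n+".pkl","wb"))
print(arm.get_t(),arm.get_joint_positions())
a=[cv2.resize(cv2.imread(f"pics/w_{n}.png"),(400,250),interpolation=cv2.INTER_AREA) for n in ("box","tray","fix","carton")]
cv2.imwrite("pics/mos.png",np.vstack([np.hstack(a[:2]),np.hstack(a[2:])]))
```

```text
box slide_box 0.68 [320.4, 196.3, 37.1, 89.5] [ 0.3654 -0.2852] (89.4001693725586, 37.16732406616211) -1.3537909
[([318.6, 190.4], array([[ 0.3655, -0.2886]]))]
[([322.5, 184.9], array([[ 0.5022, -0.0919]]))]
fix fixture 0.74 [321.9, 185.8, 118.6, 95.3] [0.4763 0.1236] (119.31624603271484, 88.31289672851562) 0.0732286
[([323.1, 181.8], array([[0.4784, 0.127 ]]))]
carton small_carton 0.92 [278.4, 162.6, 37.4, 56.4] [0.4765 0.2954] (62.95633316040039, 37.53010940551758) 1.3779291
carton small_carton 0.71 [382.4, 252.1, 48.1, 54.6] [0.6044 0.1848] (69.16796875, 36.52536392211914) -1.0243555
carton small_carton 0.7 [179.0, 235.1, 57.8, 34.4] [0.3535 0.2112] (70.59200286865234, 41.267581939697266) 0.13350117
[([381.8, 245.7], array([[0.6101, 0.1837]])), ([281.7, 160.7], array([[0.4797, 0.2976]])), ([184.9, 228.8], array([[0.3487, 0.2075]]))]
carton stain_bottle 0.8 [376.8, 172.8, 51.6, 54.7] [0.5832 0.2983] (52.0005989074707, 50.20972442626953) 0.0010187626
[([371.9, 161.8], array([[0.5917, 0.2963]]))]
plate slide_plate 0.68 [322.1, 187.7, 112.5, 79.8] [0.3431 0.3233] (112.85436248779297, 84.95299530029297) -0.054763317
[([320.5, 187.4], array([[0.3434, 0.3208]]))]
8.8917 [ 0.6881  0.3081  2.0508 -0.0001  0.7814  0.7193]
```

View pics/mos.png

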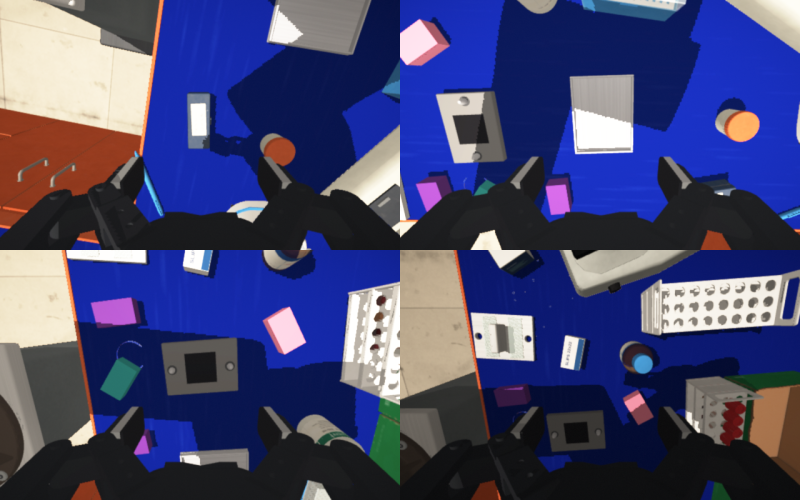

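View pics/w_plate.png

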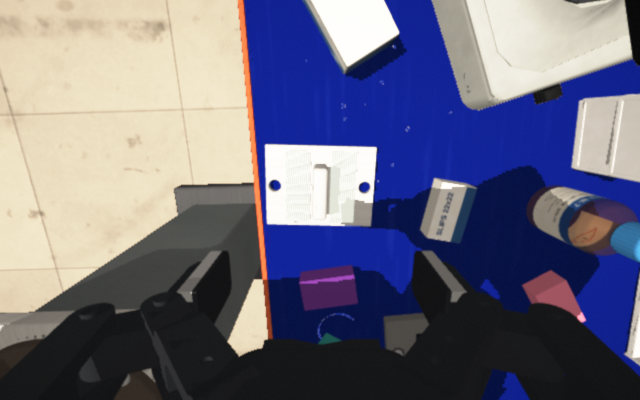

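The holes sit at (275,185) and (364,187) in the plate view. All five targets are clear of the decoys. Now I'll get precise hole and pin positions.

Run:
```python
from h import *
import pickle
p,f,D=pickle.load(open("plate.pkl","rb"))
W=[]
for u,v in ((275,185),(364,187)):
    c=f[v-9:v+10,u-9:u+10].astype(float); m=np.clip(200-c[:,:,0],0,None)*(c[:,:,0]<150)
    yy,xx=np.mgrid[-9:10,-9:10]; uv=(u+(m*xx).sum()/m.sum(),v+(m*yy).sum()/m.sum()); w=px2w(p,uv,.008)[0]; W.append(w); print(uv,w,(m>0).sum())
d=W[1]-W[0]; print("plate",(W[0]+W[1])/2,np.linalg.norm(d),np.arctan2(d[1],d[0]))
p,f,D=pickle.load(open("fix.pkl","rb"))
r=D["fixture"][0]["region"]; g=f.max(2); m=(g<45)&r
n,l,st,ce=cv2.connectedComponentsWithStats(m.astype(np.uint8)); i=1+st[1:,4].argmax(); print("black sq",ce[i],st[i],px2w(p,ce[i],.016),rect(p,l==i,.016))
cv2.imwrite("pics/fixc.png",cv2.resize(f[130:245,250:390,::-1],None,fx=5.5,fy=5,interpolation=cv2.INTER_CUBIC))
```

```text
(np.float64(274.49859247135845), np.float64(184.84602291325695)) [0.2956 0.3267] 102
(np.float64(363.9062819725803), np.float64(186.94652479367028)) [0.3889 0.3218] 96
plate [0.3423 0.3242] 0.09342812367363199 -0.053201879106966776
black sq [321.0053 187.9595] [ 295  163   52   51 2274] [[0.4762 0.1239]] (array([0.4762, 0.1232]), (49.17884063720703, 49.154937744140625), np.float32(-1.5002517))
```

View pics/fixc.png

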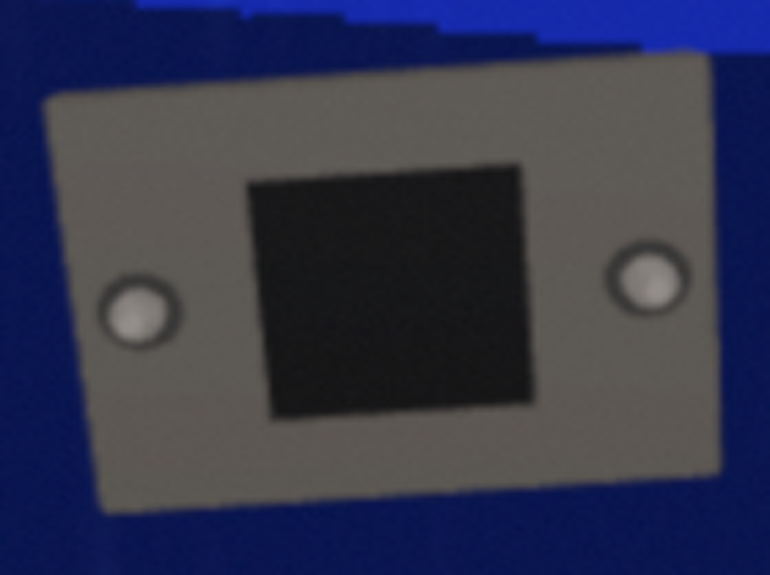

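```bash
cat >> h.py <<'E'
pi=np.pi
def holes(p,f,guess=((275,185),(364,187))):
    W=[]
    for u,v in guess:
        c=f[v-9:v+10,u-9:u+10].astype(float); m=np.clip(200-c[:,:,0],0,None)*(c[:,:,0]<150)
        yy,xx=np.mgrid[-9:10,-9:10]; W.append(px2w(p,(u+(m*xx).sum()/m.sum(),v+(m*yy).sum()/m.sum()),.008)[0])
    d=W[1]-W[0]; return (W[0]+W[1])/2,np.linalg.norm(d),np.arctan2(d[1],d[0])
E
python3 - <<'E'
from h import *
yaw=pi/2-.053; x,y=.3427,.3239
arm.goto([x,y,.08],[pi,0,yaw]); arm.servo_line([x,y,.017])
arm.close_gripper(40); print("grip",arm.get_opening(),arm.get_eef_pos(),arm.get_force())
arm.gripper_open(); arm.servo_line([x,y,.15],feed=.2)
p,f=shot("wrist","w_plate2")
gs=w2px(p,np.array([[x-.047*np.cos(.053),y+.047*np.sin(.053),.008],[x+.047*np.cos(.053),y-.047*np.sin(.053),.008]])).round().astype(int); print(gs)
print(holes(p,f,gs),arm.get_eef_pos(),arm.get_ee_rot())
d=arm.cut_out("wrist","slide_plate")[0]; print(rect(p,d['region'],.008)); print(arm.get_t())
E
```

```text
grip 0.010668880550620152 [0.3428 0.324  0.0172] [-1.2046  0.5719  8.3105]
[[277 186]
 [368 186]]
(array([0.3427, 0.324 ]), np.float64(0.09570854355782323), np.float64(-0.05644836099242117)) [0.3421 0.3234 0.1489] [-3.1403  0.0012  1.5177]
(array([0.3422, 0.3231]), (114.05583190917969, 86.2196273803711), np.float32(-0.052354097))
12.1667
```

Run:
```python
from h import *
yaw=pi/2-.053; x,y=.3427,.3239
arm.servo_line([x,y,.019],[pi,0,yaw],feed=.2); arm.wait(.2); print(arm.get_force())
arm.close_gripper(60); print("grip",arm.get_opening(),arm.get_grip_force(),arm.get_eef_pos(),arm.get_force())
arm.servo_line([x,y,.10]); print(arm.get_opening(),arm.get_force())
yaw=pi/2+.072
arm.goto([.4763,.1236,.10],[pi,0,yaw]); arm.wait(.3); print(arm.get_eef_pos(),arm.get_ee_rot(),arm.get_opening(),arm.get_force(),arm.get_t())
p,f=shot("wrist","w_held"); print([ (d['confidence'],d['bbox']) for d in arm.cut_out("wrist","slide_plate")[:1]])
```

```text
[ 0.3724 -0.0672  0.0621]
grip 0.00016685336724964666 0.0 [0.3427 0.3239 0.019 ] [ 0.1195 -0.1193  0.5553]
-4.073364891889341e-05 [-0.1929  0.0391 -0.0998]
[0.476  0.1244 0.1   ] [ 3.1416 -0.      1.6442] -0.00020317256697669565 [ 0.0303  0.812  -0.2772] 15.8833
[]
```

View pics/w_held.png

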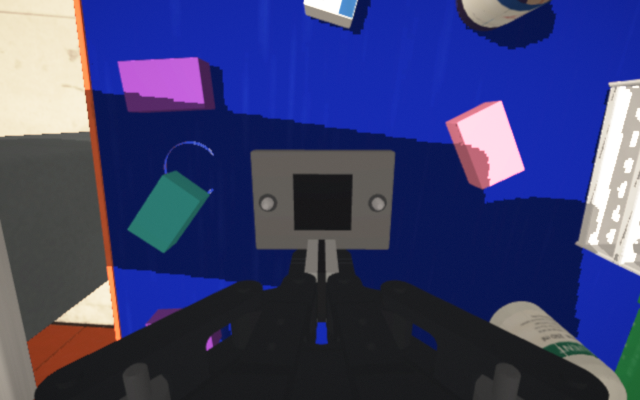

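Run:
```python
from h import *
p=arm.camera_params("wrist"); t=arm.get_eef_pos(); print(w2px(p,np.array(t)), w2px(p,np.array(t)+[0,0,.019]))
p,f=shot("top"); cv2.imwrite("pics/t2.png",cv2.resize(f[230:310,180:300,::-1],None,fx=5,fy=5,interpolation=cv2.INTER_CUBIC))
d=arm.cut_out("top","slide_plate")[0]; print(rect(p,d['region'],.008))
```

```text
[[322.2915 237.997 ]] [[322.3938 251.4015]]
(array([0.3423, 0.3236]), (111.3344955444336, 84.64302062988281), np.float32(-0.054379463))
```

View pics/t2.png

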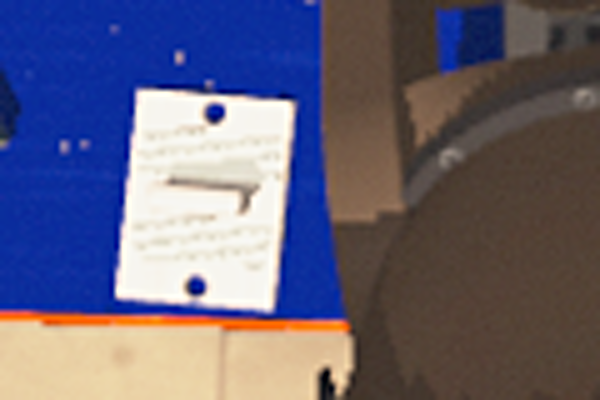

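Run:
```python
from h import *
yaw=pi/2-.053; x,y=.3427,.3239
arm.gripper_open(); arm.goto([x,y,.10],[pi,0,yaw]); arm.wait(.2)
arm.servo_line([x,y,.020]); arm.wait(.2); 
p,f=shot("wrist"); 
arm.close_gripper(60); 
for i in range(4): print("grip",arm.get_opening(),arm.get_grip_force(),arm.get_eef_pos(),arm.get_force(),arm.get_t()); arm.wait(.25)
p,g=shot("wrist"); 
cv2.imwrite("pics/cmp.png",np.hstack([f[100:400,120:520,::-1],g[100:400,120:520,::-1]]))
```

```text
grip -7.990967469485441e-05 0.0 [0.3427 0.3239 0.02  ] [-0.1405  0.1856 -0.0974] 19.7167
grip 0.0002393037716227943 0.0 [0.3427 0.3239 0.02  ] [ 1.0798  0.5777 -0.7142] 19.9667
grip -0.00013806385462274072 0.0 [0.3427 0.3239 0.02  ] [ 0.2196  0.5655 -0.1869] 20.2167
grip 0.0001146249955838547 0.0 [0.3427 0.3239 0.02  ] [-0.1496 -0.3686  0.1039] 20.4667
```

View pics/cmp.png

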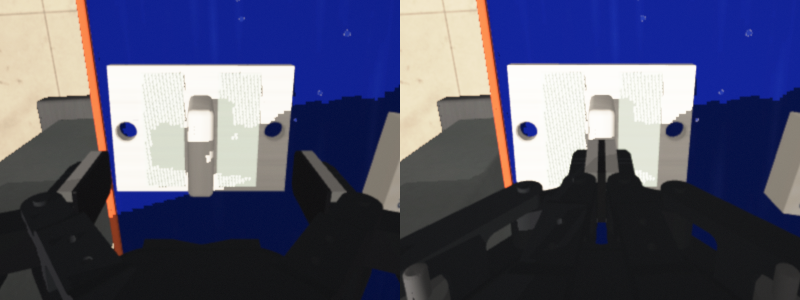

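The fingers closed above the rib: tips look about 25 mm higher than the TCP reading implies. I'll check by touching the bare table with them shut.

Run:
```python
from h import *
yaw=pi/2-.053; x,y=.3427,.3239
arm.servo_line([x,y,.10],feed=.25); arm.goto([.42,.22,.06],[pi,0,yaw]); arm.wait(.2)
r=arm.servo_line([.42,.22,-.03],feed=.04,until_force=5); print(r,arm.get_eef_pos(),arm.get_force())
arm.servo_line([.42,.22,.06]); arm.gripper_open(); arm.wait(.2)
r=arm.servo_line([.42,.22,-.035],feed=.05,until_force=5); print(r,arm.get_eef_pos(),arm.get_force(),arm.get_opening())
arm.servo_line([.42,.22,.08],feed=.25); print(arm.get_t())
```

```text
True [ 0.42   0.22  -0.026] [-1.2006 -1.3305 10.4054]
True [ 0.4206  0.2203 -0.0155] [-1.2041 -1.3855 23.3078] 0.0854678738257447
27.575
```

Contact shut is at TCP z −0.026, so the real tips are 25.5 mm above the reported TCP (with the fingers open, one came down on the purple decoy). I'll use that offset from here.

```bash
cat >> h.py <<'E'
DZ=.0255
def P(x,y,ztip): return [x,y,ztip-DZ]
E
python3 - <<'E'
from h import *
yaw=pi/2-.053; x,y=.3427,.3239
arm.goto(P(x,y,.10),[pi,0,yaw]); arm.wait(.1); print(arm.servo_line(P(x,y,.016),feed=.12,until_force=8))
arm.close_gripper(60); print("grip",arm.get_opening(),arm.get_grip_force(),arm.get_eef_pos(),arm.get_force())
arm.servo_line(P(x,y,.10)); print(arm.get_opening(),arm.get_force())
yaw=pi/2+.072
arm.goto(P(.4763,.1236,.10),[pi,0,yaw]); arm.wait(.4); print(arm.get_eef_pos(),arm.get_ee_rot(),arm.get_opening(),arm.get_force(),arm.get_t())
p,f=shot("wrist","w_held2")
E
```

```text
False
grip 0.012799841637577873 59.38218891620636 [ 0.3427  0.324  -0.0092] [-2.1619 -0.7843  8.4456]
0.013108894150972357 [ 0.405  -0.0903 -1.9867]
[0.4762 0.1241 0.0746] [ 3.1415 -0.      1.6437] 0.012767176677520607 [ 0.1044 -0.0541 -2.4605] 31.825
```

View pics/w_held2.png

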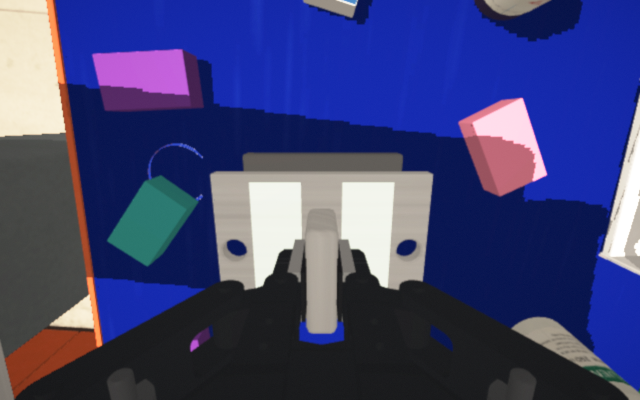

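Run:
```python
from h import *
p=arm.camera_params("wrist"); f=cv2.imread("pics/w_held2.png")[:,:,::-1]
for u,v in ((236,247),(407,247)):
    r=f[v-13:v+14,u-15:u+16,0].astype(int); b=f[v-13:v+14,u-15:u+16,2].astype(int)
    m=(r<95).astype(np.uint8); n,l,st,ce=cv2.connectedComponentsWithStats(m); i=l[13,15]; print(st[i],ce[i]+[u-15,v-13])
    print(px2w(p,ce[i]+[u-15,v-13],.092))
print(arm.get_eef_pos())
# plate edges: far corners
print(px2w(p,[(211,172.5),(432,172)],.092))
```

```text
[  6   6  20  16 246] [236.1992 247.4512]
[[0.4298 0.1222]]
[  5   6  20  16 248] [406.2137 247.375 ]
[[0.5211 0.1289]]
[0.4762 0.124  0.0746]
[[0.4172 0.1621]
 [0.528  0.1705]]
```

Run:
```python
from h import *
yaw=pi/2+.072; x,y=.4766,.1236
arm.servo_line(P(x,y,.052),[pi,0,yaw],feed=.1); arm.wait(.2); print(arm.get_eef_pos(),arm.get_force())
r=arm.servo_line(P(x,y,.031),feed=.025,until_force=6); print(r,arm.get_eef_pos(),arm.get_force(),arm.get_ft_torque(),arm.get_t())
```

```text
[0.4771 0.1237 0.0271] [ 1.524  -0.0722 -2.3397]
True [0.4764 0.1236 0.0068] [-2.2666 -0.2023  9.7605] [-0.0228  0.0955  0.019 ] 33.45
```

Run:
```python
from h import *
x,y=.4766,.1236
arm.gripper_open(); arm.servo_line(P(x,y,.17),feed=.25); arm.wait(.2)
p,f=shot("wrist"); d=arm.cut_out("wrist","slide_plate")[0]; print(rect(p,d['region'],.024))
cv2.imwrite("pics/seat.png",cv2.resize(f[110:260,220:420,::-1],None,fx=4,fy=4,interpolation=cv2.INTER_CUBIC)); print(arm.get_t())
```

```text
(array([0.4758, 0.1234]), (112.27239990234375, 85.70216369628906), np.float32(0.07022977))
35.15
```

View pics/seat.png

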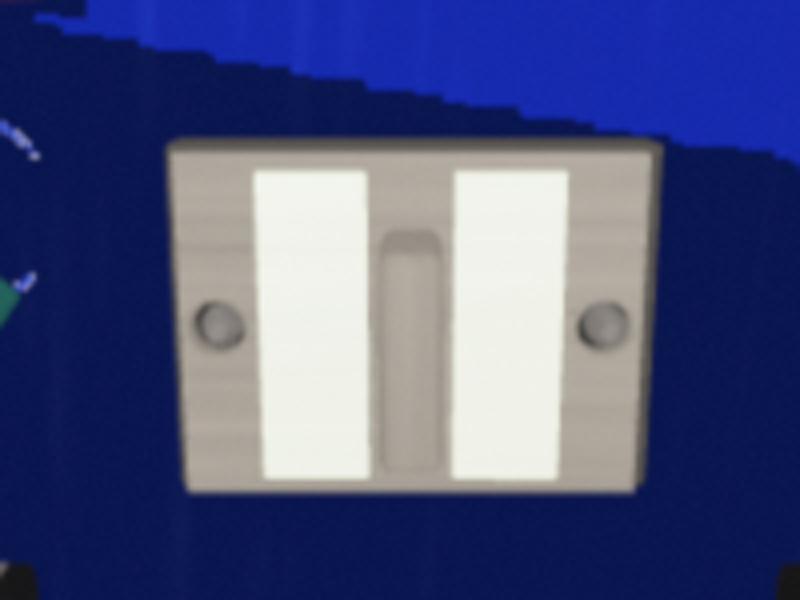

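The plate lies flat, with pins showing centred in both holes at (219,326) and (604,326). On to the slide box.

Run:
```python
from h import *
import pickle
p,f,D=pickle.load(open("tray.pkl","rb"))
c=px2w(p,[(273.6,123),(372.8,120),(374.4,243),(278.4,245)],.012); print(c,c.mean(0),[np.linalg.norm(c[i]-c[i-1]) for i in range(4)])
e=(c[0]+c[1])-(c[2]+c[3]); ty=np.arctan2(e[1],e[0]); t=c.mean(0); print(ty)
yaw=1.788; x,y=.3654,-.2852
arm.goto(P(x,y,.12),[pi,0,yaw]); arm.wait(.2); print(arm.servo_line(P(x,y,.012),feed=.12,until_force=8))
arm.close_gripper(50); print("grip",arm.get_opening(),arm.get_grip_force(),arm.get_force())
arm.servo_line(P(x,y,.12),feed=.2); print(arm.get_opening(),arm.get_force(),arm.get_t())
```

```text
[[ 0.5649 -0.0421]
 [ 0.5707 -0.1385]
 [ 0.4422 -0.1501]
 [ 0.4366 -0.0459]] [ 0.5036 -0.0942] [np.float64(0.12835924738808077), np.float64(0.09661532822888223), np.float64(0.129056722399051), np.float64(0.10432477283612612)]
0.05971484377972155
False
grip 0.03417186905077738 49.09640371799469 [-0.8706  1.6944 11.1117]
0.03388556289380988 [ 0.1935  0.4169 -0.9769] 39.2083
```

Run:
```python
from h import *
yaw=.05; x,y=.5036,-.0925
arm.goto(P(x,y,.12),[pi,0,yaw]); arm.wait(.2); arm.servo_line(P(x,y,.03),feed=.15)
print(arm.servo_line(P(x,y,.0145),feed=.03,until_force=5),arm.get_eef_pos(),arm.get_force())
arm.gripper_open(); arm.servo_line(P(x,y,.17),feed=.25); arm.wait(.2)
p,f=shot("wrist"); d=arm.cut_out("wrist","slide_box")[0]; print(rect(p,d['region'],.034))
for d in arm.cut_out("wrist","tray")[:1]: print(rect(p,d['region'],.012))
cv2.imwrite("pics/box.png",cv2.resize(f[90:290,200:460,::-1],None,fx=3,fy=3,interpolation=cv2.INTER_CUBIC)); print(arm.get_t())
```

```text
True [ 0.5037 -0.0925 -0.01  ] [-0.3355 -0.3065 12.0515]
(array([ 0.5009, -0.0926]), (90.94900512695312, 36.79678726196289), np.float32(0.060177922))
(array([ 0.5031, -0.0938]), (132.65467834472656, 102.00634002685547), np.float32(0.060077786))
44.3333
```

View pics/box.png

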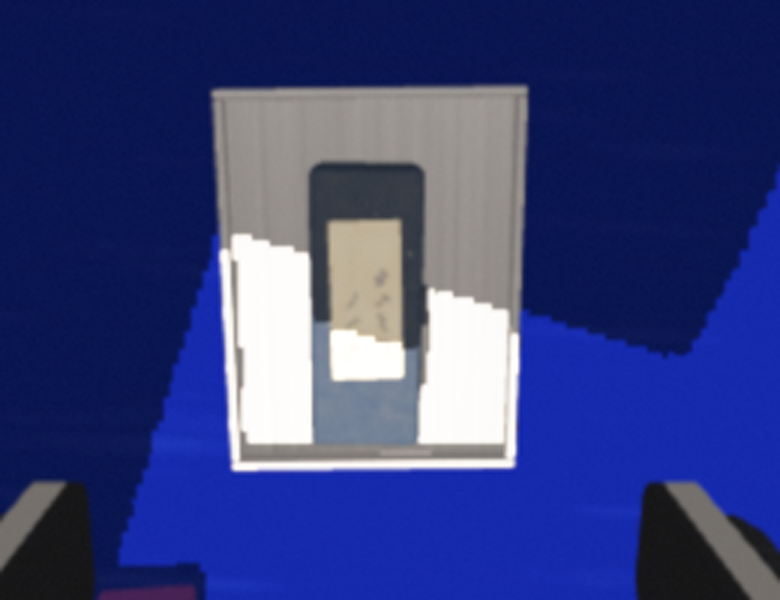

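The box sits in the tray within 3 mm of the middle and aligned. Next, the carton.

Run:
```python
from h import *
yaw=1.378; x,y=.477,.296
arm.goto(P(x,y,.17),[pi,0,yaw]); arm.wait(.2); p,f=shot("wrist")
for d in arm.cut_out("wrist","small_carton")[:3]:
    c,s,w=rect(p,d['region'],.024); print(c,s,w)
    if np.hypot(*(c-[x,y]))<.02: X,w0=c,w
yaw=w0%pi; x,y=X
arm.servo_line(P(x,y,.05),[pi,0,yaw],feed=.15); print(arm.servo_line(P(x,y,.007),feed=.1,until_force=8))
arm.close_gripper(30); print("grip",arm.get_opening(),arm.get_grip_force(),arm.get_force(),arm.get_eef_pos())
arm.servo_line(P(x,y,.14),feed=.2); print(arm.get_opening(),arm.get_t())
yaw=.06; x,y=.5012,-.0926
arm.goto(P(x,y,.14),[pi,0,yaw]); arm.wait(.2); arm.servo_line(P(x,y,.052),feed=.15)
print(arm.servo_line(P(x,y,.036),feed=.03,until_force=4),arm.get_eef_pos(),arm.get_force())
arm.gripper_open(); arm.servo_line(P(x,y,.20),feed=.25); arm.wait(.2)
p,f=shot("wrist"); d=arm.cut_out("wrist","small_carton")
for d in d[:4]: print(rect(p,d['region'],.058),d['confidence'])
d=arm.cut_out("wrist","slide_box")[0]; print(rect(p,d['region'],.034))
cv2.imwrite("pics/carton.png",cv2.resize(f[90:290,200:460,::-1],None,fx=3,fy=3,interpolation=cv2.INTER_CUBIC)); print(arm.get_t())
```

```text
[0.4762 0.2971] (62.870548248291016, 36.36344909667969) 1.3769246
[0.36   0.1342] (32.05335998535156, 29.56377601623535) -0.5040487
[0.3736 0.2106] (55.25082778930664, 28.955829620361328) 1.1611491
False
grip 0.03507902659052573 30.044966340065002 [-1.2059 -1.3714  7.0766] [ 0.4763  0.2973 -0.018 ]
0.03529282556667195 48.9417
True [ 0.5016 -0.0927  0.0158] [-0.3844 -0.4101 -0.0889]
(array([ 0.3786, -0.0273]), (64.647705078125, 37.11850357055664), np.float32(0.10441375)) 0.89
(array([0.3766, 0.1687]), (62.92453384399414, 50.82438659667969), np.float32(0.115899086)) 0.88
(array([ 0.4986, -0.0927]), (62.06298065185547, 36.910064697265625), np.float32(0.06064701)) 0.73
(array([0.3788, 0.0885]), (52.39456558227539, 31.094154357910156), np.float32(-0.75374955)) 0.69
(array([ 0.5015, -0.0921]), (89.79944610595703, 34.967674255371094), np.float32(0.04625261))
53.425
```

View pics/carton.png

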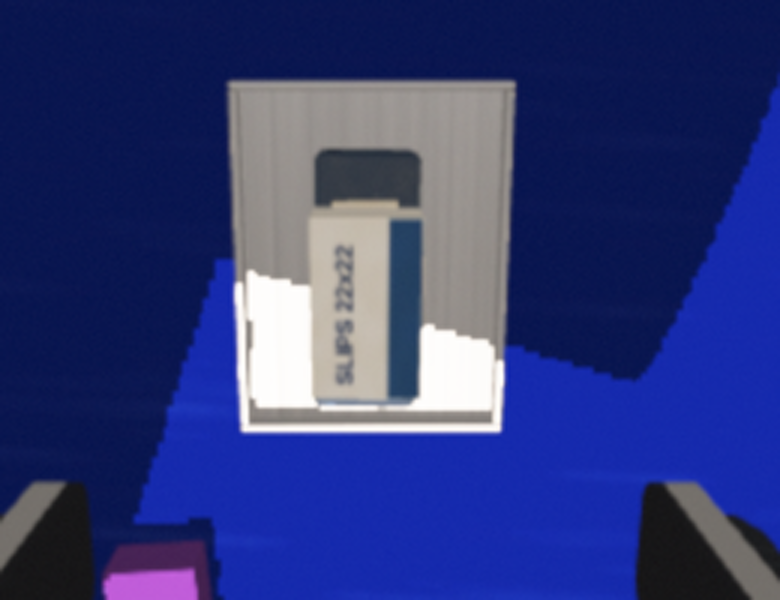

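Run:
```python
from h import *
p=arm.camera_params("wrist")
c=lambda u,v:(200+u/3,90+v/3)
print(px2w(p,[c(365,215),c(365,400)],.058).tolist(),px2w(p,[c(368,150),c(368,410)],.034).tolist(),px2w(p,[c(370,82),c(370,430)],.012).tolist())
p2,f=shot("scene"); u,v=w2px(p2,[.5015,-.0925,.03])[0].astype(int)
cv2.imwrite("pics/sc2.png",cv2.resize(f[v-60:v+60,u-90:u+70,::-1],None,fx=5,fy=5,interpolation=cv2.INTER_CUBIC))
```

```text
[[0.5285266876048598, -0.09035760543418131], [0.46765926040485684, -0.09407495575284278]] [[0.5467965877399102, -0.09026707078829535], [0.455509298286947, -0.09592294671021016]] [[0.568547780040933, -0.08971341305309935], [0.439380574315274, -0.09779233819716662]]
```

View pics/sc2.png

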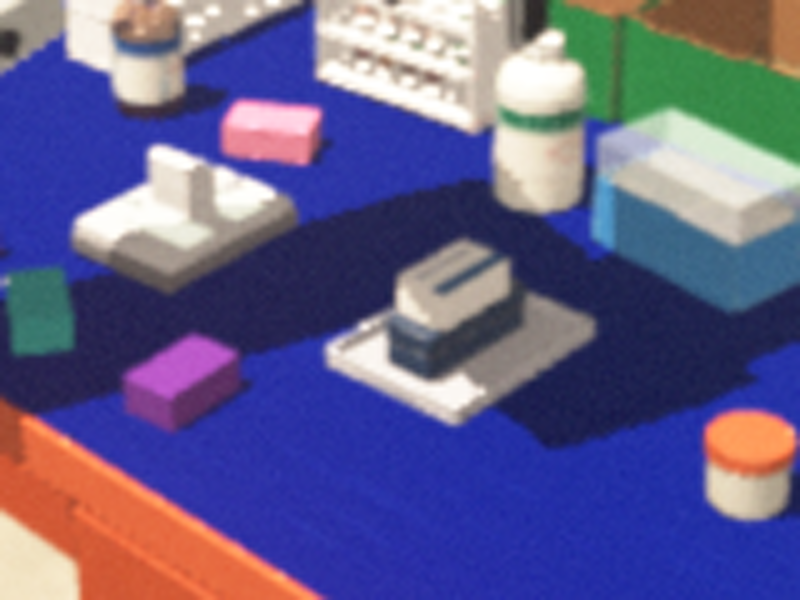

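Carton and box are about 3 mm off centre, flat and aligned. Last is the bottle, starting with a look from above.

Run:
```python
from h import *
arm.goto(P(.587,.292,.23),[pi,0,pi/2]); arm.wait(.2); p,f=shot("wrist")
for d in arm.cut_out("wrist","stain_bottle")[:2]: print(d['bbox'],d['confidence'])
for d in arm.mark_of("wrist","stain_bottle")[:2]: print(d['point'],px2w(p,d['point'],0))
hsv=cv2.cvtColor(f,cv2.COLOR_RGB2HSV); m=cv2.inRange(hsv,(93,80,120),(108,255,255)); n,l,st,ce=cv2.connectedComponentsWithStats(m)
for i in range(1,n):
    if st[i,4]>300: print(st[i],ce[i],px2w(p,ce[i],.111))
cv2.imwrite("pics/bot.png",f[:,:,::-1]); print(arm.get_eef_pos(),arm.get_t())
```

```text
[323.7, 182.9, 46.2, 58.9] 0.74
[325.0, 174.6] [[0.5911 0.2923]]
[310 181  30  31 707] [324.0962 195.5969] [[0.5891 0.2934]]
[0.5872 0.2915 0.2045] 55.2917
```

View pics/bot.png

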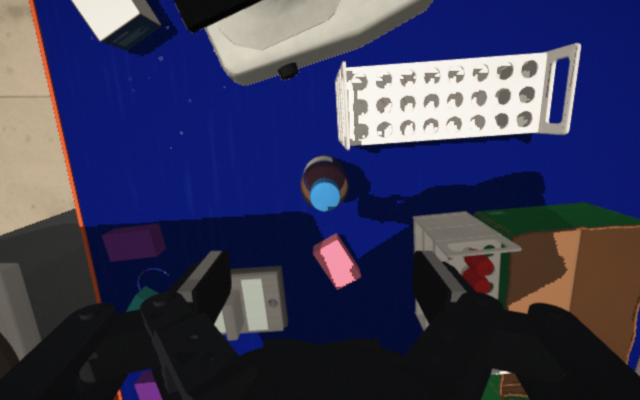

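Run:
```python
from h import *
yaw=1.27; x,y=.590,.293
arm.servo_line(P(x,y,.16),[pi,0,yaw],feed=.15); arm.wait(.2)
r=arm.servo_line(P(x,y,.052),feed=.06,until_force=5); z=arm.get_eef_pos()[2]; print(r,z,arm.get_force())
if r: z+=.006; arm.servo_line([x,y,z])
arm.close_gripper(40); print("grip",arm.get_opening(),arm.get_grip_force(),arm.get_force(),arm.get_eef_pos())
if arm.get_opening()>.04:
    arm.servo_line([x,y,z+.15],feed=.15); print(arm.get_opening(),arm.get_t(),arm.get_force())
open("bz","w").write(str(z))
```

```text
False 0.026827542253675486 [-0.3     0.0623 -0.0362]
grip 0.048910849390102554 40.81023573875427 [ 0.0042 -0.7341  5.1119] [0.5901 0.2931 0.0268]
0.049389180553504615 59.6333 [ 1.0628 -0.0815 -2.0013]
```

Run:
```python
from h import *
z=float(open("bz").read()); x,y,yaw=.488,.015,pi/2+.06
arm.goto([x,y,z+.15],[pi,0,yaw]); arm.wait(.3); arm.servo_line([x,y,z+.02],feed=.12)
print(arm.servo_line([x,y,z-.001],feed=.025,until_force=4),arm.get_eef_pos(),arm.get_force())
arm.gripper_open(); arm.wait(.3); arm.servo_line([x,y,z+.2],feed=.2); arm.wait(.2)
p,f=shot("wrist"); 
for d in arm.mark_of("wrist","stain_bottle")[:2]: print(d['point'],px2w(p,d['point'],0))
p,f=shot("scene"); cv2.imwrite("pics/fin.png",cv2.resize(f[140:310,180:440,::-1],(780,510),interpolation=cv2.INTER_CUBIC))
p,f=shot("top")
for q,zz in (("tray",.012),("slide_box",.034),("slide_plate",.024)):
    for d in arm.cut_out("top",q)[:1]: print(q,rect(p,d['region'],zz))
print(arm.get_t())
```

```text
True [0.4878 0.015  0.0267] [0.1724 0.1243 7.4026]
slide_plate (array([0.4764, 0.1259]), (115.06265258789062, 87.54711151123047), np.float32(0.03507173))
65.5167
```

View pics/fin.png

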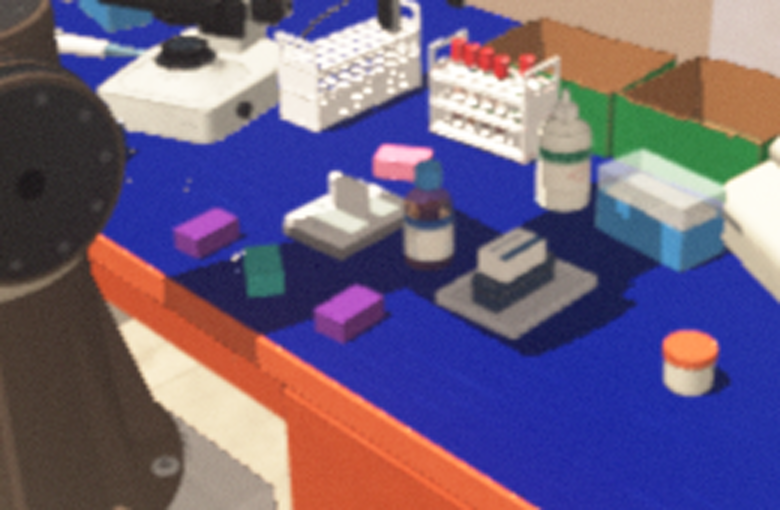

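The bottle stands upright between plate and tray, at about (428,215) in the picture. Everything else is in place and the arm is clear.

Run:
```python
from h import *
print(arm.finish_job())
```

```text
the job is handed in; nothing more can be done
None
```

I handed the job in at about 66 s; no verdict came back. The plate is seated on both pins, the slide box is in the tray, the carton is on the box, and the bottle stands upright between fixture and tray. In the last pictures box and carton were about 3 mm off centre; the bottle's position comes only from where the arm released it.

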